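# Hang the pipe support arm on the slotted post

### The job

Pick up the steel pipe support arm and hang it on the slotted post: press its two hook tabs straight into the two uppermost slots until its flange lies flat on the slotted strip, then, still in contact, press it down until the hooks bottom and the spring catch snaps out above the flange. The strip is bolted on a little off its place, up to 6.5 mm to either side, so find the slots by feel; press gently (the contact forces between arm and post must never add up to more than 60 N), leave the other things on the bench where they are, and let go of the arm.

Things in the scene. Friction and masses are not known exactly. Their poses are not given: they have to be found in the camera images.
- bracket_grip (a point): Middle of the bar of the loose steel pipe support arm, to be gripped here from above. The arm stands on the bench upright, as it is to be mounted, this point 76 mm up. Axes: x along the bar towards the hooks, y across, z up. Bar 10 thick (y), 30 tall, x -51 to 57. At its far end (x -57 to -51) a plate 40 wide, z -76 to 20. Mass 0.28 to 0.46 kg; a 50 N grip is enough.
- flange (a point): Centre of the back face (towards the post) of the arm's flange, a plate 40 wide (y), 112 tall, 4 thick; 60 mm along +x and 20 mm below the grip point; same axes as there. When the arm is home this face lies on the front of the strip.
- upper_hook (a point): Underside of the arm's upper hook tab where it leaves the flange, 2 mm above the grip point. Two tabs, this and one 40 mm below, 6 mm wide: a neck 8 mm tall reaching 11.5 mm out of the flange in x, at its end a lip 4 mm thick hanging 10 mm below the neck's underside. Home: necks' undersides rest on the slots' lower edges (nominal grip point height 176 mm).
- post: Fixed post, 261 mm tall. Origin on the bench under the middle of the strip's front; x into the post (front face x = 0 looks to -x), y sideways, z up. Steel strip 5 thick, 68 wide, z 30 to 245, on two rails, with one column of four slots, 9 wide, 29 tall, lower edges nominally z = 58, 98, 138, 178; the strip is bolted on with play (see upper_slot). It does not yield when pushed.
- upper_slot (a point): Nominal middle of the lower edge of the uppermost slot, on the front face, 178 mm up; post's axes. The real slots and catch lie together up to 6.5 mm to either side (y) and 3 mm up or down from nominal: not measured, to be felt. To enter, necks' undersides must be 10 to 21 mm above the slots' lower edges; tabs that miss meet the strip with the flange still 11.5 mm away.
- catch (a joint): Spring catch: brass block in the strip, 16 wide, 12 tall (nominal z 214 to 226), 6 mm proud of its front. In m: 0 = out (at rest), about 0.006 = pushed flush by the flange; 2 N to start, 4 N when flush. Its friction hinders the arm from dropping home by itself. Once the flange's top has passed below it (2 mm before fully down) it springs out again.
- vise: Fixed blue bench vise, 115 mm tall, about 170 long and 120 wide; leave alone. Origin on the bench under the front of its body.
- tee: Loose copper tee, 80 x 56 mm, 25 tall, lying; leave in place.
- angle: Loose plain piece of steel angle without hooks, 120 x 40 mm, 40 tall; leave in place.
- flux: Loose round metal tin, 64 mm across, 45 tall; leave in place.
- tape: Loose tape measure, 75 x 40 mm, 65 tall; leave in place.
- brush: Loose brush, lying; leave in place.
- wrench: Loose wrench, lying; leave in place.

How it is judged:
On the way, in this order (a step that is already met when the one before it is completed fails the run):
1. the arm is lifted off the bench (height (world z) of bracket_grip above 0.115 m), for 0.1 s.
2. both hooks are in the two uppermost slots and the flange lies flat on the strip, pushing the catch in (x of bracket_grip in the frame of post above -0.064 m and z of bracket_grip in the frame of post between 0.179 and 0.204 m and value of joint catch above 0.003 m), for 0.05 s.
At the end, for the whole second after the job is handed in: The arm hangs at rest by both hooks in the two uppermost slots: its grip point 56 to 66 mm in front of the strip, within 11 mm of the post's middle plane and 167 to 183 mm above the bench, upright within 0.09 rad, and the spring catch is out again (less than 1.5 mm pushed in) above the flange (x of bracket_grip in the frame of post between -0.066 and -0.056 m and y of bracket_grip in the frame of post between -0.011 and 0.011 m and z of bracket_grip in the frame of post between 0.167 and 0.183 m and value of joint catch below 0.0015 m and angle between bracket_grip's own z axis and vertical below 0.09 rad and linear speed of bracket below 0.02 m/s); the robot touches nothing.
It fails at once if the robot, holding or pushing the arm, presses it on the post with more than 60 N, all contacts added up (contact force between bracket and post above 60 N and contact force between the fingers and bracket above 3 N).
It fails at once if one of the other loose things is moved more than 25 mm (distance of any of tee, angle, flux, tape, brush, wrench from where it was at the start of the episode above 0.025 m).
It also fails if it takes over 48 s, if anything falls off the work surface, if the arm or the gripper's body presses on something with over 40 N, if the wrist force passes 120 N, or if a joint passes its speed limit or range.

### The arm

A 7-joint arm with a two-finger parallel gripper is mounted at the origin on the work surface. World frame = base frame: x ahead of the robot, y to its left, z up, the work surface at z = 0. Lengths are in m, angles in rad, forces in N, time in s.
With the tool pointing down it reaches from about 0.4 to 0.9 m from the base axis. Payload 5.6 kg.
Tool frame: the origin (TCP) lies midway between the tips of the shut fingers; the grasp point (between the pads) lies r.grasp_offset behind it (r.grasp_offset is the distance from the TCP to the grasp point, in m); z points along the fingers, x is the direction in which the jaws open and shut, and the axes are right-handed (so a half turn about z gives the same grasp; the last joint's range is limited). The gripper opens to 92 mm and grips with 3 to 60 N. Pads are 20 mm wide; open, the fingers measure 128 mm over their backs; the gripper's body (75 mm by 189 mm) begins 69 mm behind the grasp point.
Start: joints at [-1.19, 0.468, -0.012, 1.603, 0.006, 1.071, -0.056], TCP at [0.267, 0.592, 0.215] pointing down, gripper open.
Joint ranges: [-2.53, 2.53], [-0.31, 2.02], [-1.57, 1.55], [0.28, 2.44], [-1.29, 4.43], [0.15, 1.84], [-2.92, 2.92]. Speed limits (rad/s): [2.57, 2.57, 3.14, 3.14, 3.14, 3.14, 3.14].

### API

Orientations are given as a rotation vector (axis times angle).
In Python, from station import r, vision, workorder gives the robot as it stands. The module is installed in compiled form; this text tells all that it offers.
- The arm moves only by the shell command python3 -m inch 'ROWS'. ROWS is JSON, a list of rows, each a list of 3 entries, a list of its own where there are three numbers: the finger opening in m, from 0 to 0.0919, then the shift along the tool's x, y, z in m, then the turn about the tool's z in degrees. In form: [[gripper, [x, y, z], yaw], ...]. A call has 1 to 12 rows; each row is the pose to reach, as a shift and turn from the pose measured when the call began, along the tool's axes at that moment; what a row does not reach only later rows make up. A row lasts 1/12 s, in which the tool goes at most 41.7 mm and 7.16 degrees, less where a joint would pass 70% of its speed; a pose out of reach is approached as far as the arm can. A call with a gripper value outside its range is refused whole. The fingers move at their own pace and stop on an object; the grip force is fixed at half the most. Time passes only in rows, so rows that repeat a pose let the fingers close. It gives the time, the measured TCP pose, the force and the opening at its end, in the units of the state.
- r.state(): the state, without advancing time (a new reading comes with each control period).
- vision.camera(name): name is "scene" or "top" or "wrist"; returns the picture (480x640x3 uint8, red, green, blue); there is no depth.
- vision.calibration(name): a dict with "fx", "fy", "cx", "cy" (pixels), "extrinsics" (4x4, takes a point from world to camera coordinates). Camera axes: x right, y down, z forward; pixel columns grow to the right and rows downward; lengths in m; the calibration is good to about 2 mm. A picture is of the moment at which its call begins: read the wrist's pose just before it. calibration takes no time and is no camera call; for the wrist camera it gives the pose at the moment of the call.
- workorder.sign_off(): hands the job in, once; it reports no verdict.
The state is a dict: "time_s": time; "joints": joint angles; "joint_velocities": joint speeds; "joint_efforts": joint torques, N m; "ee_pos": TCP position; "tool_rot": TCP orientation; "contact_force": force on the tool from outside, world axes, zero at the start; "moment": the same for the moment, N m; "grip_width": opening from 0.0 (shut) to 1.0 (fully open).
Only numpy, scipy, OpenCV 4.12 (cv2) and the standard library are available. Lean on these libraries where they do the work, as an engineer would, in place of code of your own. Each camera call takes 0.05 s, during which the arm holds its last target.

## Working session

There is one attempt and no reset: what is moved stays moved. The work goes in short steps, Python scripts to look and compute and a shell command to move; the robot and the scene stay as the last step left them, time stands still between calls to the robot, and variables do not carry over. Pictures are saved under pics/ and viewed, and the job is handed in when it is done.

```bash
mkdir -p pics; python3 - <<'E'
from station import r, vision
import cv2
s=r.state(); print(s, r.grasp_offset)
for n in ["scene","top","wrist"]:
    c=vision.calibration(n); print(n,c)
    cv2.imwrite(f"pics/a_{n}.png",vision.camera(n)[:,:,::-1])
E
```

```text
{'time_s': 0.0, 'joints': array([-1.1899937 ,  0.46833849, -0.011626  ,  1.60361511,  0.00602972,
        1.07138611, -0.05629091]), 'joint_velocities': array([ 0.00025144, -0.00103283, -0.0022143 , -0.00208063,  0.00202435,
        0.00030668,  0.00088819]), 'joint_efforts': array([-1.65222929e-03, -5.20549572e+01, -1.31122468e-02, -2.43767738e+01,
       -5.67279279e-02,  1.67149730e-02,  1.46016669e-04]), 'ee_pos': array([0.26712163, 0.59194573, 0.21366899]), 'tool_rot': array([ 2.63810740e+00,  1.70395092e+00, -2.13559918e-03]), 'contact_force': array([-0.73177931,  0.35902016, -0.34395106]), 'moment': array([ 0.00349876, -0.03234835, -0.01961862]), 'grip_width': 1.001686038339215} 0.0187
scene {'fx': 504.9334187719923, 'fy': 504.9334187719923, 'cx': 318.71073001959314, 'cy': 242.83947154978165, 'extrinsics': array([[-0.78442214,  0.61979274, -0.02321351,  0.41416478],
       [ 0.36852342,  0.43565307, -0.82121671, -0.0986638 ],
       [-0.49887112, -0.65273529, -0.57014406,  1.38849956],
       [ 0.        ,  0.        ,  0.        ,  1.        ]])}
top {'fx': 544.2350466896867, 'fy': 544.2350466896867, 'cx': 316.45555558487916, 'cy': 247.96718212540506, 'extrinsics': array([[-0.01405046, -0.99970692, -0.01971428,  0.04642911],
       [-0.99055576,  0.01660577, -0.13610118,  0.53733714],
       [ 0.13638866,  0.01761581, -0.99049877,  1.29842731],
       [ 0.        ,  0.        ,  0.        ,  1.        ]])}
wrist {'fx': 348.93704282700014, 'fy': 348.93704282700014, 'cx': 316.00251099481784, 'cy': 239.83049565543533, 'extrinsics': array([[ 0.41081295,  0.91171613, -0.00253275, -0.64862169],
       [ 0.88404591, -0.39766261,  0.24561611, -0.02819557],
       [ 0.22292499, -0.10314135, -0.96936387,  0.39004227],
       [ 0.        ,  0.        ,  0.        ,  1.        ]])}
```

View pics/a_scene.png

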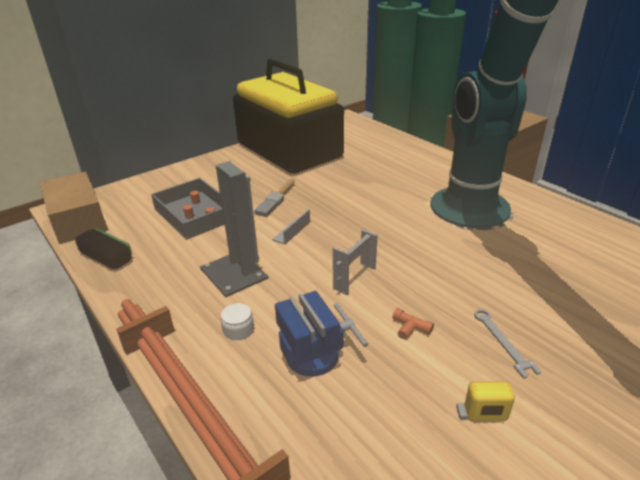

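View pics/a_top.png

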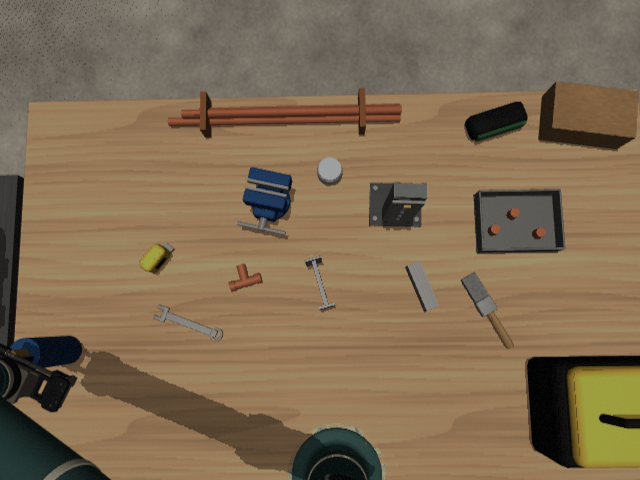

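View pics/a_wrist.png

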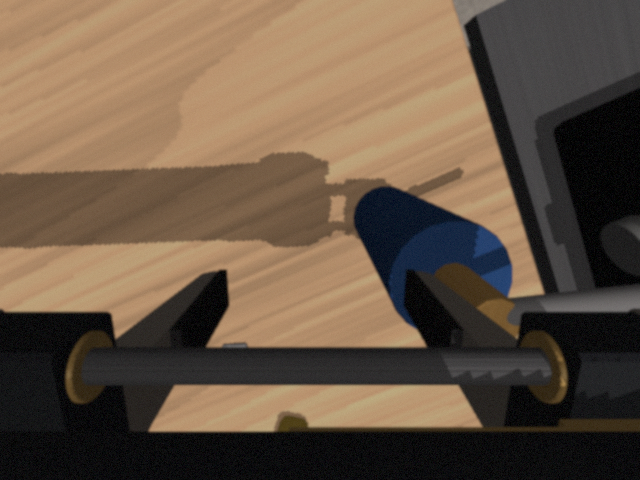

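The top view shows the arm from (314,261) to (327,307), the post at (400,205) and the vise at (268,200). I'll zoom in on these to see details.

```bash
python3 - <<'E'
import cv2
t=cv2.imread("pics/a_top.png");s=cv2.imread("pics/a_scene.png")
cv2.imwrite("pics/z1.png",cv2.resize(t[160:330,290:450],None,fx=4.5,fy=3.5*4.5/4.5,interpolation=cv2.INTER_CUBIC))
cv2.imwrite("pics/z2.png",cv2.resize(s[150:300,195:395],None,fx=4,fy=4,interpolation=cv2.INTER_CUBIC))
E
```

```text
(no output)
```

View pics/z1.png

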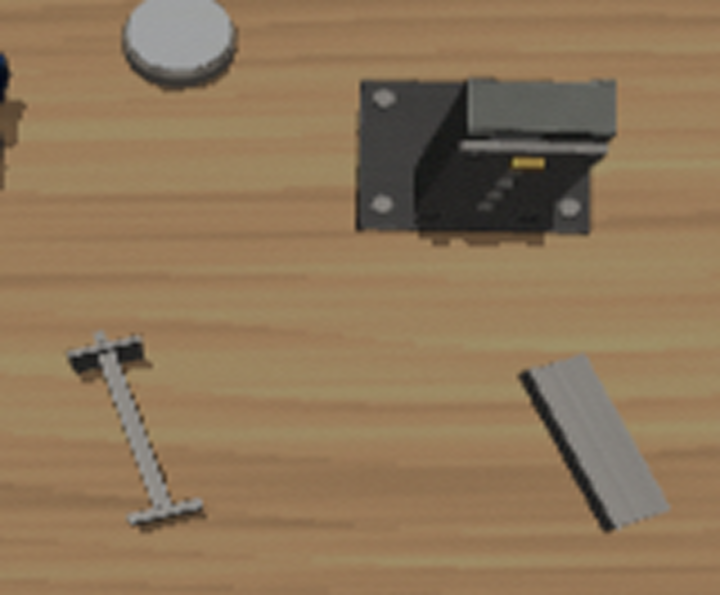

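View pics/z2.png

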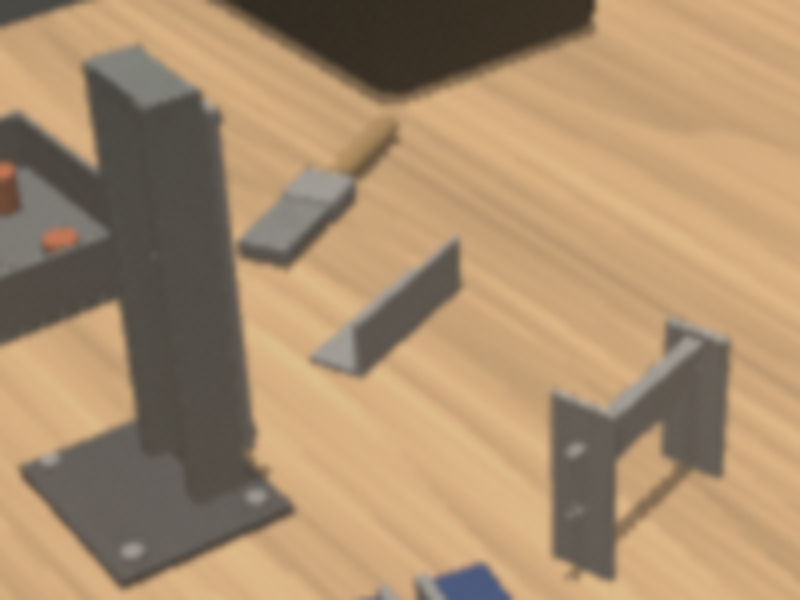

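```bash
cat > h.py <<'E'
import numpy as np
from station import r, vision
def cast(c,uv,z):
    E=c["extrinsics"];R=E[:3,:3];t=E[:3,3]
    o=-R.T@t
    d=R.T@np.array([(uv[0]-c["cx"])/c["fx"],(uv[1]-c["cy"])/c["fy"],1.])
    return o+d*(z-o[2])/d[2]
def proj(c,p):
    E=c["extrinsics"];q=E[:3,:3]@np.asarray(p)+E[:3,3]
    return np.array([c["fx"]*q[0]/q[2]+c["cx"],c["fy"]*q[1]/q[2]+c["cy"]])
E
python3 - <<'E'
from h import *
c=vision.calibration("top")
f=lambda x,y,z:print((x,y),z,cast(c,(290+x/4.5-.4,160+y/3.5-.4),z).round(4))
f(68,352,.112);f(140,337,.112);f(130,518,.096);f(202,502,.096)
f(109,357,.091);f(160,508,.091)
print('post');f(462,147,.245);f(607,150,.245);f(468,137,.261);f(615,137,.261)
f(358,230,.005);f(590,233,.005);f(358,82,.005)
f(529,163,.22)
cw=vision.calibration("wrist");E=cw["extrinsics"];o=-E[:3,:3].T@E[:3,3];s=r.state()
from scipy.spatial.transform import Rotation as R
T=R.from_rotvec(s["tool_rot"]).as_matrix();print(T.round(3));print("cam in tool",T.T@(o-s["ee_pos"]),(E[:3,:3]@T).round(3))
E
```

```text
(68, 352) 0.112 [0.4997 0.0643 0.112 ]
(140, 337) 0.112 [0.5091 0.0272 0.112 ]
(130, 518) 0.096 [0.3908 0.0344 0.096 ]
(202, 502) 0.096 [ 0.4007 -0.0028  0.096 ]
(109, 357) 0.091 [0.4984 0.0438 0.091 ]
(160, 508) 0.091 [0.3973 0.0189 0.091 ]
post
(462, 147) 0.245 [ 0.6044 -0.1252  0.245 ]
(607, 150) 0.245 [ 0.6013 -0.1921  0.245 ]
(468, 137) 0.261 [ 0.6068 -0.1261  0.261 ]
(615, 137) 0.261 [ 0.6055 -0.1931  0.261 ]
(358, 230) 0.005 [ 0.5979 -0.0951  0.005 ]
(590, 233) 0.005 [ 0.5934 -0.2246  0.005 ]
(358, 82) 0.005 [ 0.7074 -0.0981  0.005 ]
(529, 163) 0.22 [ 0.5994 -0.1596  0.22  ]
[[ 0.411  0.912 -0.   ]
 [ 0.912 -0.411 -0.001]
 [-0.001  0.    -1.   ]]
cam in tool [-0.00019943 -0.06880537 -0.16962532] [[ 1.    -0.001  0.001]
 [ 0.001  0.969 -0.246]
 [-0.001  0.246  0.969]]
```

The arm's hook end faces the post, at about 15.4° yaw, with the grip point near (0.448, 0.030). The post front centre is near (0.603, -0.16) with yaw about -2°. Next I move above the arm.

```bash
python3 -m inch '[[0.0919,[-0.036,0.033,0],-3],[0.0919,[-0.073,0.066,-0.005],-8],[0.0919,[-0.101,0.091,-0.01],-14],[0.0919,[-0.128,0.116,-0.015],-20],[0.0919,[-0.156,0.141,-0.02],-26],[0.0919,[-0.183,0.165,-0.025],-32],[0.0919,[-0.21,0.19,-0.03],-37],[0.0919,[-0.238,0.215,-0.03],-39.7],[0.0919,[-0.265,0.24,-0.03],-39.7],[0.0919,[-0.293,0.265,-0.03],-39.7],[0.0919,[-0.32,0.29,-0.03],-39.7],[0.0919,[-0.34,0.308,-0.03],-39.7]]'; python3 -c "
from h import *
from scipy.spatial.transform import Rotation as R
s=r.state();T=R.from_rotvec(s['tool_rot']).as_matrix();print(T.round(3),s['ee_pos']);print(T.T@(np.array([.448,.030,.235])-s['ee_pos']))"
```

```text
time_s: 1.15
ee_pos: [0.4086, 0.1523, 0.2445]
tool_rot: [1.906, 2.496, -0.002]
contact_force: [0.4, 0.8, -0.1]
grip_width: 1.0
[[-0.263  0.965 -0.   ]
 [ 0.965  0.263 -0.002]
 [-0.002 -0.001 -1.   ]] [0.40857997 0.15229749 0.24445353]
[-0.12834705  0.00583156  0.00964435]
```

```bash
python3 -m inch '[[0.0919,[-0.032,0,0],0],[0.0919,[-0.064,0,0],0],[0.0919,[-0.096,0,0],0],[0.0919,[-0.118,0.003,0],0],[0.0919,[-0.128,0.006,0],0],[0.0919,[-0.128,0.006,0],0],[0.0919,[-0.128,0.006,0],0]]'; python3 -c "
from h import *
import cv2
s=r.state();print(s['ee_pos'],s['joint_velocities'].round(3));c=vision.calibration('wrist');np.save('cw1',c,allow_pickle=True)
cv2.imwrite('pics/w1.png',vision.camera('wrist')[:,:,::-1])"
```

```text
time_s: 1.73
ee_pos: [0.4478, 0.0304, 0.2444]
tool_rot: [1.908, 2.496, -0.003]
contact_force: [0.4, 1.0, -0.5]
grip_width: 0.998
[0.4478202  0.0304212  0.24443903] [-0.021 -0.004 -0.024  0.009 -0.001  0.    -0.002]
```

View pics/w1.png

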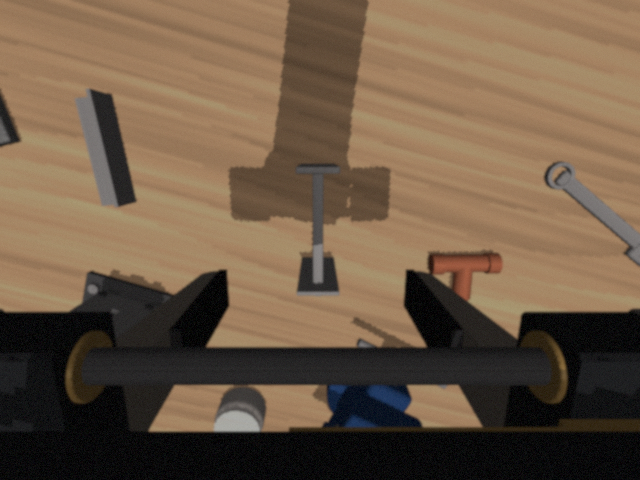

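The wrist view shows the arm centred: plate top edge near (318,167) and flange top edge near (318,292), with the bar between. I'll measure it at higher zoom.

```bash
python3 -c "
import cv2
t=cv2.imread('pics/w1.png');cv2.imwrite('pics/z3.png',cv2.resize(t[155:305,265:375],None,fx=5,fy=4,interpolation=cv2.INTER_CUBIC))"
```

```text
(no output)
```

View pics/z3.png

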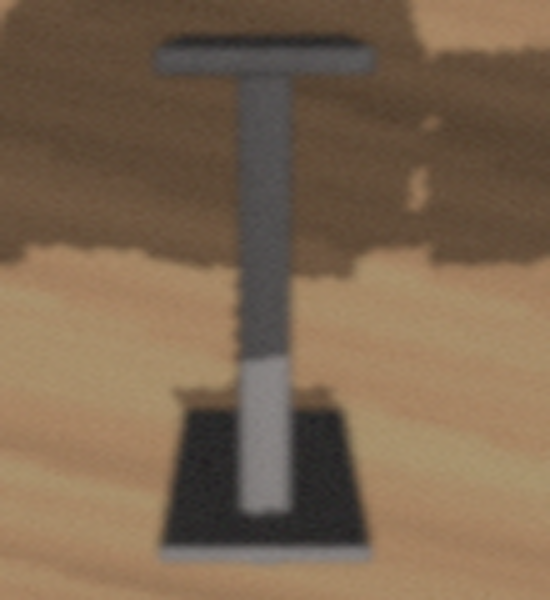

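```bash
python3 - <<'E'
from h import *
c=np.load('cw1.npy',allow_pickle=True).item()
g=lambda x,y,z:cast(c,(265+x/5-.4,155+y/4-.4),z)
a=g(161,560,.112);b=g(369,560,.112);p=g(155,74,.096);q=g(373,74,.096)
print(a,b,p,q)
s1=g(239,110,.091);s2=g(292,110,.091);e1=g(239,510,.091);e2=g(292,510,.091)
for n,v in dict(fl=(a+b)/2,pl=(p+q)/2,bs=(s1+s2)/2,be=(e1+e2)/2).items(): print(n,v)
d=(a+b)/2-(p+q)/2;print(np.degrees(np.arctan2(d[1],d[0])),np.hypot(*d[:2]), np.degrees(np.arctan2(*((a-b)[:2]*[-1,1]))))
d=e1+e2-s1-s2;print(np.degrees(np.arctan2(d[1],d[0])))
u=np.array([np.cos(np.radians(15.4)),np.sin(np.radians(15.4))]);
print("grip est",(a+b)[:2]/2-.060*u,(p+q)[:2]/2+.051*u)
E
```

```text
[0.51030356 0.02844991 0.112     ] [0.50010379 0.0657489  0.112     ] [ 0.40409508 -0.00098586  0.096     ] [0.39381203 0.03674925 0.096     ]
fl [0.50520367 0.0470994  0.112     ]
pl [0.39895355 0.0178817  0.096     ]
bs [0.40698524 0.0203732  0.091     ]
be [0.50102748 0.0461061  0.091     ]
15.375711226497284 0.11019420533973426 -164.7058300747826
15.303320388950914
grip est [0.44735795 0.03116604] [0.44812242 0.03142506]
```

```bash
python3 -m inch '[[0.0919,[0.001,0,0.03],0.1],[0.0919,[0.001,0,0.065],0.1],[0.0919,[0.001,0,0.1],0.1],[0.0919,[0.001,0,0.135],0.1],[0.0919,[0.001,0,0.165],0.1],[0.0919,[0.001,0,0.18],0.1],[0.0919,[0.001,0,0.187],0.1],[0.0919,[0.001,0,0.187],0.1],[0.0919,[0.001,0,0.187],0.1],[0.03,[0.001,0,0.187],0.1],[0.0,[0.001,0,0.187],0.1],[0.0,[0.001,0,0.187],0.1]]';python3 -m inch '[[0,[0,0,0],0],[0,[0,0,0],0],[0,[0,0,0],0],[0,[0,0,0],0],[0,[0,0,0],0],[0,[0,0,0],0]]'
```

```text
time_s: 2.78
ee_pos: [0.4481, 0.0321, 0.0585]
tool_rot: [1.907, 2.495, 0.001]
contact_force: [-1.0, -0.7, 0.4]
grip_width: 0.804
time_s: 3.28
ee_pos: [0.448, 0.0321, 0.0585]
tool_rot: [1.907, 2.495, 0.0]
contact_force: [0.1, 0.1, 0.5]
grip_width: 0.37
```

```bash
python3 -m inch '[[0,[0,0,0],0],[0,[0,0,0],0],[0,[0,0,0],0],[0,[0,0,0],0],[0,[0,0,0],0],[0,[0,0,0],0],[0,[0,0,0],0]]'
```

```text
time_s: 3.87
ee_pos: [0.4479, 0.0321, 0.0584]
tool_rot: [1.907, 2.495, 0.0]
contact_force: [0.1, -1.1, -2.0]
grip_width: 0.107
```

Gripped (opening about 9.8 mm). I lift, then look at the post from above.

```bash
python3 -m inch '[[0,[0,0,-0.01],0],[0,[0,0,-0.03],0],[0,[0,0,-0.06],0],[0,[0,0,-0.09],0],[0,[0,0,-0.12],0],[0,[0,0,-0.15],3],[0,[0,0,-0.18],7],[0,[0,0,-0.21],11],[0,[0,0,-0.24],14],[0,[0,0,-0.27],16],[0,[0,0,-0.285],17.3],[0,[0,0,-0.292],17.3]]';python3 -m inch '[[0,[0,0,0],0],[0,[0,0,0],0]]'; python3 -c "
from h import *
from scipy.spatial.transform import Rotation as R
s=r.state();T=R.from_rotvec(s['tool_rot']).as_matrix();print(T.round(4),s['ee_pos']);print(T.T@(np.array([.565,-.10,.350])-s['ee_pos']))"
```

```text
time_s: 4.87
ee_pos: [0.448, 0.0322, 0.3533]
tool_rot: [2.26, 2.177, 0.006]
contact_force: [0.1, 0.7, -2.7]
grip_width: 0.105
time_s: 5.03
ee_pos: [0.4474, 0.032, 0.353]
tool_rot: [2.26, 2.178, 0.006]
contact_force: [-0.5, -0.3, -3.7]
grip_width: 0.11
[[ 3.690e-02  9.993e-01  4.800e-03]
 [ 9.993e-01 -3.690e-02  4.000e-04]
 [ 6.000e-04  4.800e-03 -1.000e+00]] [0.44744195 0.03197964 0.35301772]
[-0.12755187  0.1223344   0.00352687]
```

```bash
python3 -m inch '[[0,[-0.015,0.012,0],0],[0,[-0.035,0.033,0],0],[0,[-0.06,0.057,0],0],[0,[-0.085,0.08,0],0],[0,[-0.11,0.105,0],0],[0,[-0.123,0.118,0.002],0],[0,[-0.1275,0.122,0.003],0],[0,[-0.1275,0.122,0.003],0],[0,[-0.1275,0.122,0.003],0]]'; python3 -c "
from h import *
import cv2
s=r.state();print(s['ee_pos'],s['joint_velocities'].round(3));c=vision.calibration('wrist');np.save('cw2',c,allow_pickle=True)
im=vision.camera('wrist')[:,:,::-1];cv2.imwrite('pics/w2.png',im);cv2.imwrite('pics/t2.png',vision.camera('top')[:,:,::-1]);cv2.imwrite('pics/s2.png',vision.camera('scene')[:,:,::-1])
cv2.imwrite('pics/z4.png',cv2.resize(im[190:340,190:350],None,fx=5,fy=4,interpolation=cv2.INTER_CUBIC))"
```

```text
time_s: 5.78
ee_pos: [0.5636, -0.099, 0.349]
tool_rot: [2.262, 2.18, 0.003]
contact_force: [-0.8, -0.2, -3.3]
grip_width: 0.109
[ 0.56361536 -0.09903344  0.34895568] [-0.016 -0.025 -0.012  0.001 -0.002  0.001 -0.   ]
```

View pics/w2.png

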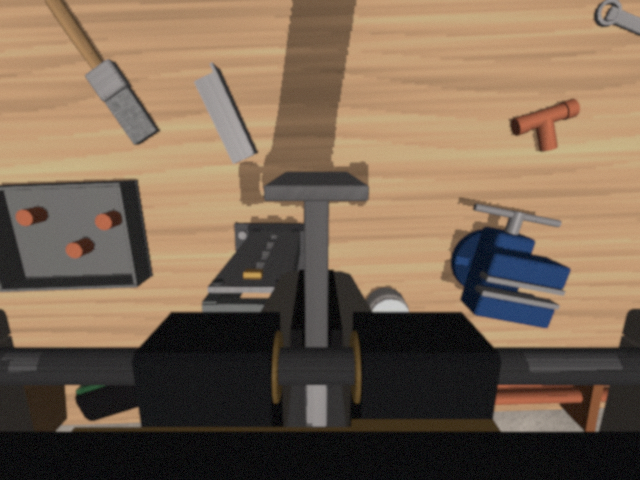

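View pics/z4.png

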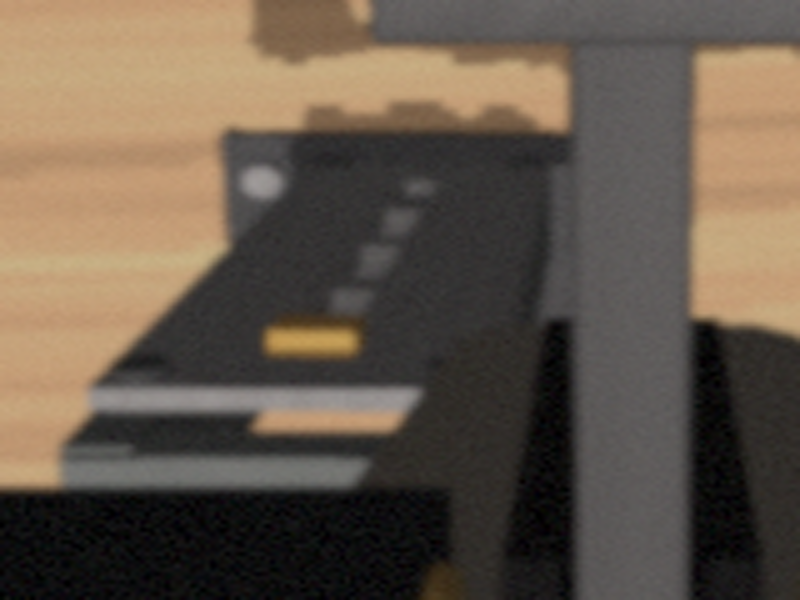

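View pics/s2.png

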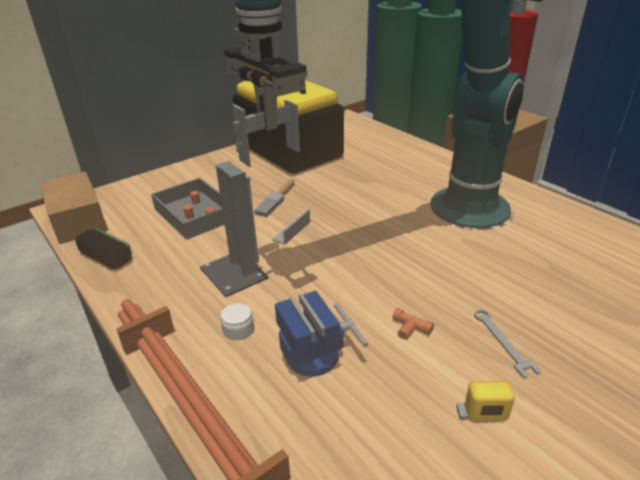

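The wrist view shows the strip's top-left corner at about (208,286), the brass catch at about (252,274) and the slot column leading to it. I convert these to world coordinates.

```bash
python3 - <<'E'
from h import *
c=np.load('cw2.npy',allow_pickle=True).item()
g=lambda x,y,z:cast(c,(190+x/5-.4,190+y/4-.4),z)
print('strip top front',g(92,386,.245),g(420,386,.245), 'back',g(92,411,.245))
print('post top L',g(63,457,.261), g(372,457,.261))
print('catch front',g(263,330,.226),g(361,328,.226),'back',g(263,357,.226),g(361,357,.226))
print('base',g(228,132,.005),g(570,132,.005))
for p,z in [((352,301),178),((377,263),138),((400,222),98),((420,187),58)]:
    print(p,g(*p,z/1000+.014))
# post yaw from base front edge
E
python3 - <<'E'
import cv2,numpy as np
from h import *
c=np.load('cw2.npy',allow_pickle=True).item()
t=cv2.imread('pics/t2.png')
cv2.imwrite('pics/z5.png',cv2.resize(t[160:240,350:450],None,fx=8,fy=7,interpolation=cv2.INTER_CUBIC))
im=cv2.imread('pics/w2.png')
hsv=cv2.cvtColor(im,cv2.COLOR_BGR2HSV)
m=cv2.inRange(hsv[255:285,235:270],(15,120,60),(35,255,255));ys,xs=np.nonzero(m);print('catch px',xs.min()+235,xs.max()+235,ys.min()+255,ys.max()+255)
E
```

```text
strip top front [ 0.60070688 -0.19106464  0.245     ] [ 0.60268087 -0.13619598  0.245     ] back [ 0.60629975 -0.19169398  0.245     ]
post top L [ 0.609417   -0.19187656  0.261     ] [ 0.61119156 -0.14255018  0.261     ]
catch front [ 0.59597356 -0.16585573  0.226     ] [ 0.59613092 -0.14847159  0.226     ] back [ 0.60230683 -0.1664146   0.226     ] [ 0.60293416 -0.14897738  0.226     ]
base [ 0.59397927 -0.22162402  0.005     ] [ 0.59766737 -0.11911786  0.005     ]
(352, 301) [ 0.60087614 -0.15572762  0.192     ]
(377, 263) [ 0.60317628 -0.15664499  0.152     ]
(400, 222) [ 0.60234743 -0.15670192  0.112     ]
(420, 187) [ 0.60122889 -0.15651287  0.072     ]
catch px 243 262 269 278
```

View pics/z5.png

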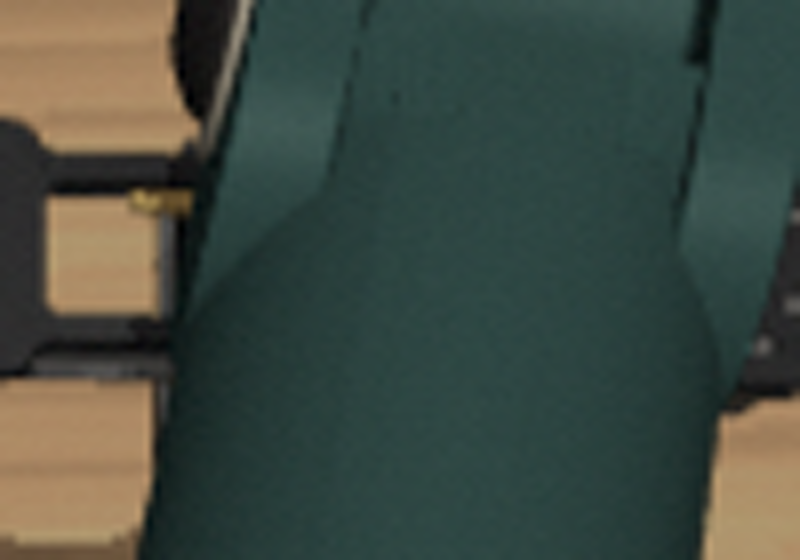

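```bash
python3 -m inch '[[0,[-0.005,-0.01,0],0],[0,[-0.015,-0.03,0],0],[0,[-0.03,-0.055,0],0],[0,[-0.045,-0.062,0.015],0],[0,[-0.0555,-0.062,0.04],0],[0,[-0.0555,-0.062,0.07],0],[0,[-0.0555,-0.062,0.1],0],[0,[-0.0555,-0.06,0.13],0],[0,[-0.0555,-0.06,0.155],0],[0,[-0.0555,-0.06,0.17],0],[0,[-0.0555,-0.06,0.175],0],[0,[-0.0555,-0.06,0.175],0]]'; cat >> h.py <<'E'
from scipy.spatial.transform import Rotation as R
a=np.radians(-2.05);PX=np.array([np.cos(a),np.sin(a),0]);PY=np.array([-np.sin(a),np.cos(a),0])
O=np.array([.602,-.156,0])
def rep():
    s=r.state();T=R.from_rotvec(s['tool_rot']).as_matrix();d=s['ee_pos']-O
    print('t',s['time_s'],'post xyz of grip (mm)',(1e3*np.array([d@PX,d@PY,d[2]+.0176])).round(2),'yaw',np.degrees(np.arctan2(T[1,1],T[0,1])).round(2),'pitch/roll',(1e3*T[:2,2]).round(1),'F',s['contact_force'].round(1),'M',s['moment'].round(2),'g',s['grip_width'].round(3))
E
python3 -c "
from h import *
rep()
import cv2
im=vision.camera('scene')[:,:,::-1];cv2.imwrite('pics/s3.png',cv2.resize(im[90:290,180:380],None,fx=3,fy=3,interpolation=cv2.INTER_CUBIC))
rep()"
```

```text
time_s: 6.93
ee_pos: [0.5016, -0.1511, 0.1745]
tool_rot: [2.259, 2.183, 0.005]
contact_force: [0.7, 0.8, -2.6]
grip_width: 0.105Traceback (most recent call last):
  File "<string>", line 3, in <module>
    rep()
    ~~~^^
  File "h.py", line 16, in rep
    print('t',s['time_s'],'post xyz of grip (mm)',(1e3*np.array([d@PX,d@PY,d[2]+.0176])).round(2),'yaw',np.degrees(np.arctan2(T[1,1],T[0,1])).round(2),'pitch/roll',(1e3*T[:2,2]).round(1),'F',s['contact_force'].round(1),'M',s['moment'].round(2),'g',s['grip_width'].round(3))
                                                                                                                                                                                                                                                        ^^^^^^^^^^^^^^^^^^^^^
AttributeError: 'float' object has no attribute 'round'
```

```bash
sed -i "s/s\['grip_width'\].round(3)/s['grip_width']/" h.py
python3 -c "
from h import *
import cv2
im=vision.camera('scene')[:,:,::-1];cv2.imwrite('pics/s3.png',cv2.resize(im[90:290,180:380],None,fx=3,fy=3,interpolation=cv2.INTER_CUBIC))
im=vision.camera('wrist')[:,:,::-1];cv2.imwrite('pics/w3.png',im)
rep()"
```

```text
t 7.0333 post xyz of grip (mm) [-98.76   0.84 194.  ] yaw -1.98 pitch/roll [6.3 1.3] F [ 1.1  0.1 -2.6] M [-0.02  0.02  0.03] g 0.11246452153746649
```

View pics/s3.png

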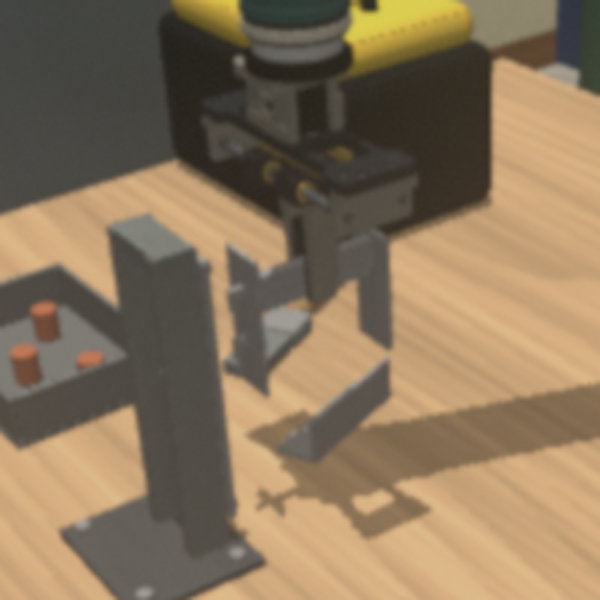

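View pics/w3.png

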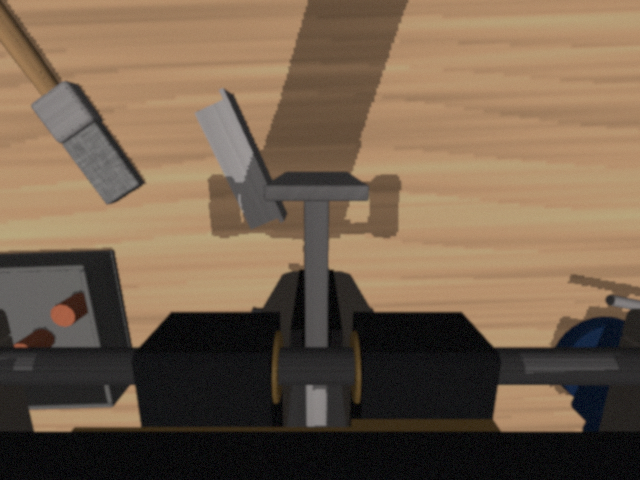

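```bash
python3 -m inch '[[0,[-0.0008,0.006,0.001],0],[0,[-0.0008,0.014,0.0025],0],[0,[-0.0008,0.02,0.003],0],[0,[-0.0008,0.024,0.003],0],[0,[-0.0008,0.024,0.003],0],[0,[-0.0008,0.024,0.003],0]]';python3 -c "
from h import *
rep()"
```

```text
time_s: 7.53
ee_pos: [0.5275, -0.1533, 0.1734]
tool_rot: [2.257, 2.181, 0.008]
contact_force: [0.1, 0.4, -2.6]
grip_width: 0.104
t 7.5333 post xyz of grip (mm) [-7.459e+01  6.000e-02  1.910e+02] yaw -1.98 pitch/roll [5.8 1.2] F [ 0.1  0.4 -2.6] M [ 0.04  0.07 -0.02] g 0.10432644566734477
```

```bash
python3 -m inch '[[0,[0,0.001,0],0],[0,[0,0.002,0],0],[0,[0,0.003,0],0],[0,[0,0.004,0],0],[0,[0,0.004,0],0]]';python3 -c "
from h import *
rep()"
```

```text
time_s: 7.95
ee_pos: [0.5316, -0.1534, 0.1734]
tool_rot: [2.257, 2.181, 0.008]
contact_force: [-0.8, 0.7, -2.9]
grip_width: 0.105
t 7.95 post xyz of grip (mm) [-7.0410e+01  1.0000e-01  1.9104e+02] yaw -1.97 pitch/roll [6.  1.1] F [-0.8  0.7 -2.9] M [ 0.01  0.01 -0.01] g 0.10536653115922565
```

```bash
python3 -m inch '[[0,[0,0.001,0],0],[0,[0,0.002,0],0],[0,[0,0.003,0],0],[0,[0,0.003,0],0]]';python3 -c "
from h import *
rep()"
```

```text
time_s: 8.28
ee_pos: [0.5349, -0.1535, 0.1735]
tool_rot: [2.256, 2.181, 0.008]
contact_force: [-0.2, -0.2, -2.7]
grip_width: 0.108
t 8.2833 post xyz of grip (mm) [-6.7140e+01  1.4000e-01  1.9111e+02] yaw -1.96 pitch/roll [6.2 1. ] F [-0.2 -0.2 -2.7] M [-0.01  0.03 -0.05] g 0.1075271862552877
```

```bash
python3 -m inch '[[0,[0,0.001,0],0],[0,[0,0.002,0],0],[0,[0,0.003,0],0],[0,[0,0.003,0],0]]';python3 -c "
from h import *
rep()"
```

```text
time_s: 8.62
ee_pos: [0.5376, -0.1536, 0.1734]
tool_rot: [2.257, 2.181, 0.007]
contact_force: [-1.4, 0.2, -1.4]
grip_width: 0.112
t 8.6167 post xyz of grip (mm) [-6.441e+01  1.100e-01  1.910e+02] yaw -1.97 pitch/roll [5.4 1.1] F [-1.4  0.2 -1.4] M [0.07 0.31 0.01] g 0.11175585744593106
```

A small x force and moment, consistent with the catch spring: the hooks appear to have entered the slots. I continue gently.

```bash
python3 -m inch '[[0,[0,0.001,0],0],[0,[0,0.002,0],0],[0,[0,0.003,0],0],[0,[0,0.003,0],0]]';python3 -c "
from h import *
rep()"
```

```text
time_s: 8.95
ee_pos: [0.5404, -0.1537, 0.1733]
tool_rot: [2.258, 2.181, 0.007]
contact_force: [-3.1, 0.3, -2.5]
grip_width: 0.106
t 8.95 post xyz of grip (mm) [-6.1600e+01  8.0000e-02  1.9091e+02] yaw -1.97 pitch/roll [4.7 1.2] F [-3.1  0.3 -2.5] M [0.03 0.53 0.03] g 0.10597947395559558
```

```bash
python3 -m inch '[[0,[0,0.001,0],0],[0,[0,0.002,0],0],[0,[0,0.003,0],0],[0,[0,0.003,0],0]]';python3 -c "
from h import *
rep()"
```

```text
time_s: 9.28
ee_pos: [0.5424, -0.1538, 0.1731]
tool_rot: [2.259, 2.183, 0.004]
contact_force: [-6.1, 0.6, 0.1]
grip_width: 0.107
t 9.2833 post xyz of grip (mm) [-5.9600e+01  8.0000e-02  1.9073e+02] yaw -1.98 pitch/roll [2.2 1.7] F [-6.1  0.6  0.1] M [ 0.02  1.17 -0.02] g 0.10723147553806095
```

```bash
python3 -m inch '[[0,[0,0.001,0],0],[0,[0,0.002,0],0],[0,[0,0.002,0],0],[0,[0,0.002,0],0]]';python3 -c "
from h import *
rep()"
```

```text
time_s: 9.62
ee_pos: [0.5429, -0.1538, 0.1728]
tool_rot: [-2.258, -2.18, -0.001]
contact_force: [-6.7, 1.5, 0.7]
grip_width: 0.109
t 9.6167 post xyz of grip (mm) [-5.9180e+01  7.0000e-02  1.9044e+02] yaw -2.0 pitch/roll [-1.4  2.5] F [-6.7  1.5  0.7] M [ 0.15  1.51 -0.08] g 0.1087905839272128
```

x has stopped at the expected -60 mm: the flange is flat. I now press down, keeping a light forward push.

```bash
python3 -m inch '[[0,[0,0.003,0],0],[0,[0,0.003,0.001],0],[0,[0,0.003,0.002],0],[0,[0,0.003,0.003],0],[0,[0,0.003,0.004],0],[0,[0,0.003,0.004],0]]';python3 -c "
from h import *
rep()"
```

```text
time_s: 10.12
ee_pos: [0.5434, -0.1539, 0.1682]
tool_rot: [-2.255, -2.176, 0.004]
contact_force: [-8.6, 1.2, 0.1]
grip_width: 0.109
t 10.1167 post xyz of grip (mm) [-58.68  -0.   185.79] yaw -2.04 pitch/roll [-6.8  3.7] F [-8.6  1.2  0.1] M [ 0.14  1.88 -0.05] g 0.10922908376074165
```

```bash
python3 -m inch '[[0,[0,0.002,0],0],[0,[0,0.002,0.001],0],[0,[0,0.002,0.002],0],[0,[0,0.002,0.003],0],[0,[0,0.002,0.004],0],[0,[0,0.002,0.004],0]]';python3 -c "
from h import *
rep()"
```

```text
time_s: 10.62
ee_pos: [0.5434, -0.154, 0.1637]
tool_rot: [-2.254, -2.173, 0.007]
contact_force: [-7.2, 0.1, 0.1]
grip_width: 0.106
t 10.6167 post xyz of grip (mm) [-5.8640e+01 -1.2000e-01  1.8133e+02] yaw -2.07 pitch/roll [-10.9   4.5] F [-7.2  0.1  0.1] M [ 0.06  1.5  -0.1 ] g 0.10582281251834351
```

```bash
python3 -m inch '[[0,[0,0.001,0.001],0],[0,[0,0.001,0.002],0],[0,[0,0.001,0.003],0],[0,[0,0.001,0.004],0],[0,[0,0.001,0.004],0]]';python3 -c "
from h import *
rep()"
```

```text
time_s: 11.03
ee_pos: [0.5433, -0.1543, 0.1609]
tool_rot: [-2.253, -2.171, 0.009]
contact_force: [-9.9, 1.7, 9.1]
grip_width: 0.107
t 11.0333 post xyz of grip (mm) [-58.74  -0.43 178.5 ] yaw -2.12 pitch/roll [-12.9   5.4] F [-9.9  1.7  9.1] M [ 0.26  1.98 -0.05] g 0.1072982649833788
```

```bash
python3 -m inch '[[0,[0,0.001,0.001],0],[0,[0,0.001,0.002],0],[0,[0,0.001,0.003],0],[0,[0,0.001,0.003],0]]';python3 -c "
from h import *
rep()
import cv2
im=vision.camera('scene')[:,:,::-1];cv2.imwrite('pics/s4.png',cv2.resize(im[120:280,190:350],None,fx=3.7,fy=3.7,interpolation=cv2.INTER_CUBIC))
"
```

```text
time_s: 11.37
ee_pos: [0.5433, -0.1546, 0.1606]
tool_rot: [-2.252, -2.169, 0.008]
contact_force: [-15.4, 2.7, 21.0]
grip_width: 0.107
t 11.3667 post xyz of grip (mm) [-58.72  -0.71 178.22] yaw -2.16 pitch/roll [-14.3   7.2] F [-15.4   2.7  21. ] M [ 0.61  2.81 -0.07] g 0.1068279535885908
```

View pics/s4.png

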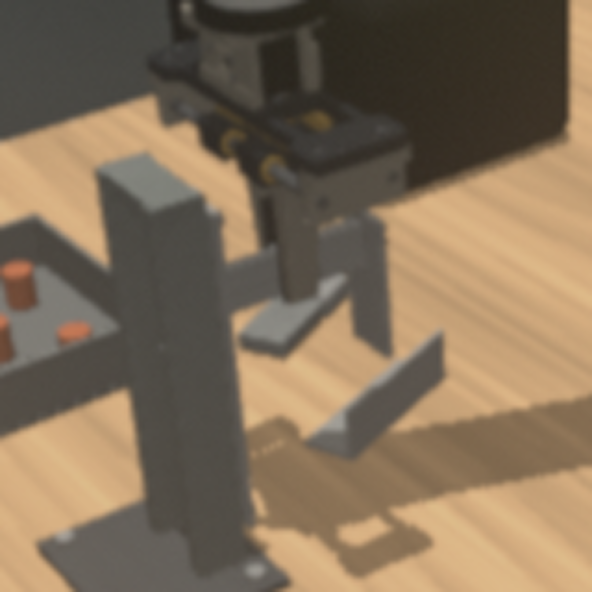

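Stiff stop at z≈178 mm (Fz 21 N), probably the hooks at the bottom. I relax the load and look for the catch.

```bash
python3 -m inch '[[0,[0,-0.001,0],0],[0,[0,-0.001,0],0]]';python3 -c "
from h import *
rep()
import cv2
im=vision.camera('top')[:,:,::-1];cv2.imwrite('pics/t4.png',cv2.resize(im[150:300,330:490],None,fx=4.5,fy=4,interpolation=cv2.INTER_CUBIC))
im=vision.camera('wrist')[:,:,::-1];cv2.imwrite('pics/w4.png',im)
"
```

```text
time_s: 11.58
ee_pos: [0.5423, -0.1546, 0.1613]
tool_rot: [-2.253, -2.169, 0.007]
contact_force: [-3.3, 0.2, -1.1]
grip_width: 0.108
t 11.5833 post xyz of grip (mm) [-59.69  -0.71 178.89] yaw -2.18 pitch/roll [-13.3   7.5] F [-3.3  0.2 -1.1] M [ 0.04  0.51 -0.07] g 0.1081904570573914
```

View pics/t4.png

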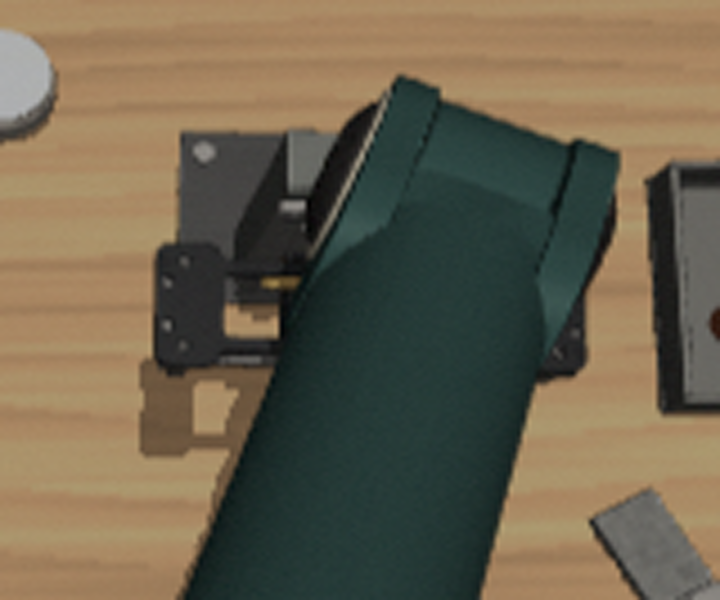

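View pics/w4.png

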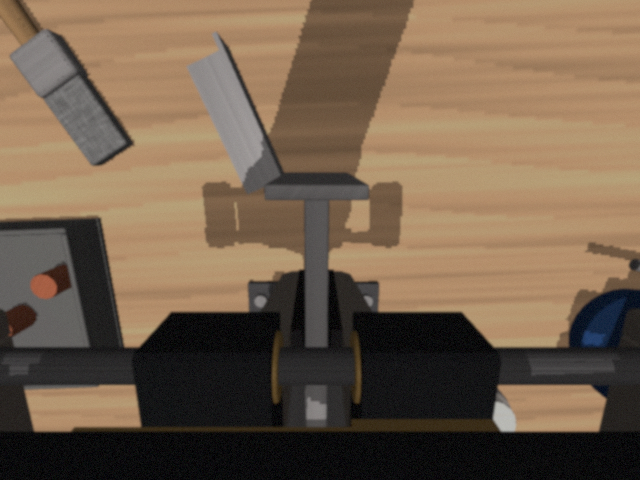

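The catch is hidden by the robot. A small upward pull will tell: if the catch is out above the flange, it will resist.

```bash
python3 -m inch '[[0,[0,0,-0.001],0],[0,[0,0,-0.002],0],[0,[0,0,-0.003],0],[0,[0,0,-0.003],0]]';python3 -c "
from h import *
rep()"
```

```text
time_s: 12.02
ee_pos: [0.542, -0.1545, 0.1633]
tool_rot: [-2.252, -2.168, 0.009]
contact_force: [-3.1, 0.7, -5.7]
grip_width: 0.107
t 12.0167 post xyz of grip (mm) [-60.01  -0.64 180.85] yaw -2.16 pitch/roll [-15.2   7.2] F [-3.1  0.7 -5.7] M [ 0.04  0.71 -0.06] g 0.1070115999728011
```

```bash
python3 -m inch '[[0,[0,0,-0.001],0],[0,[0,0,-0.002],0],[0,[0,0,-0.002],0]]';python3 -c "
from h import *
rep()"
```

```text
time_s: 12.27
ee_pos: [0.5412, -0.1543, 0.1644]
tool_rot: [-2.25, -2.167, 0.012]
contact_force: [-2.3, -0.5, -11.7]
grip_width: 0.107
t 12.2667 post xyz of grip (mm) [-60.8   -0.45 181.95] yaw -2.15 pitch/roll [-17.4   7.4] F [ -2.3  -0.5 -11.7] M [-0.01  0.78 -0.03] g 0.10686993016390092
```

Upward motion is blocked after about 2 mm of play, so the catch seems engaged. I press down once more to seat it, then relax and release.

```bash
python3 -m inch '[[0,[0,0.001,0.001],0],[0,[0,0.001,0.002],0],[0,[0,0.001,0.003],0],[0,[0,0.001,0.004],0],[0,[0,0.001,0.005],0],[0,[0,0.001,0.005],0]]';python3 -c "
from h import *
rep()"
```

```text
time_s: 12.77
ee_pos: [0.5429, -0.1548, 0.1609]
tool_rot: [-2.252, -2.168, 0.009]
contact_force: [-5.8, 0.3, 2.2]
grip_width: 0.106
t 12.7667 post xyz of grip (mm) [-59.08  -0.91 178.53] yaw -2.18 pitch/roll [-15.1   7.3] F [-5.8  0.3  2.2] M [ 0.11  0.89 -0.02] g 0.10607066822907432
```

```bash
python3 -m inch '[[0,[0,0,0.001],0],[0,[0,0,0.002],0],[0,[0,0,0.003],0],[0,[0,0,0.003],0]]';python3 -c "
from h import *
rep()"
```

```text
time_s: 13.1
ee_pos: [0.5432, -0.155, 0.1608]
tool_rot: [-2.252, -2.168, 0.006]
contact_force: [-10.7, 2.0, 12.9]
grip_width: 0.109
t 13.1 post xyz of grip (mm) [-58.79  -1.1  178.36] yaw -2.2 pitch/roll [-13.6   8.4] F [-10.7   2.   12.9] M [ 0.53  2.17 -0.03] g 0.10870832563866364
```

Stops again at the same height (178.4). I release.

```bash
python3 -m inch '[[0.0,[0,-0.001,-0.0005],0],[0.02,[0,-0.001,-0.0005],0],[0.03,[0,-0.001,-0.0005],0],[0.045,[0,-0.001,-0.0005],0],[0.06,[0,-0.001,-0.0005],0],[0.07,[0,-0.001,-0.0005],0],[0.07,[0,-0.001,-0.0005],0],[0.07,[0,-0.001,-0.0005],0]]';python3 -c "
from h import *
rep()"
```

```text
time_s: 13.77
ee_pos: [0.5424, -0.155, 0.1613]
tool_rot: [-2.253, -2.168, 0.006]
contact_force: [-0.9, 0.5, 0.8]
grip_width: 0.598
t 13.7667 post xyz of grip (mm) [-59.62  -1.12 178.86] yaw -2.19 pitch/roll [-13.4   8.3] F [-0.9  0.5  0.8] M [ 0.06 -0.06 -0.04] g 0.5981175347927928
```

```bash
python3 -m inch '[[0.07,[0,-0.002,-0.01],0],[0.07,[0,-0.003,-0.03],0],[0.07,[0,-0.004,-0.055],0],[0.07,[0,-0.005,-0.08],0],[0.07,[0,-0.008,-0.11],0],[0.07,[0,-0.015,-0.14],0],[0.07,[0,-0.02,-0.165],0],[0.07,[0,-0.02,-0.18],0],[0.07,[0,-0.02,-0.185],0],[0.07,[0,-0.02,-0.185],0],[0.07,[0,-0.02,-0.185],0]]';python3 -c "
from h import *
rep()
import cv2
c=vision.calibration('wrist');np.save('cw5',c,allow_pickle=True)
im=vision.camera('wrist')[:,:,::-1];cv2.imwrite('pics/w5.png',im)
im=vision.camera('scene')[:,:,::-1];cv2.imwrite('pics/s5.png',cv2.resize(im[120:280,190:350],None,fx=3.7,fy=3.7,interpolation=cv2.INTER_CUBIC))
im=vision.camera('top')[:,:,::-1];cv2.imwrite('pics/t5.png',cv2.resize(im[150:300,330:490],None,fx=4.5,fy=4,interpolation=cv2.INTER_CUBIC))
"
```

```text
time_s: 14.68
ee_pos: [0.5245, -0.1556, 0.3459]
tool_rot: [-2.252, -2.168, 0.007]
contact_force: [0.2, 0.5, -0.7]
grip_width: 0.759
t 14.6833 post xyz of grip (mm) [-77.42  -2.34 363.55] yaw -2.18 pitch/roll [-14.1   8.5] F [ 0.2  0.5 -0.7] M [ 0.07 -0.11 -0.04] g 0.758971244788835
```

View pics/w5.png

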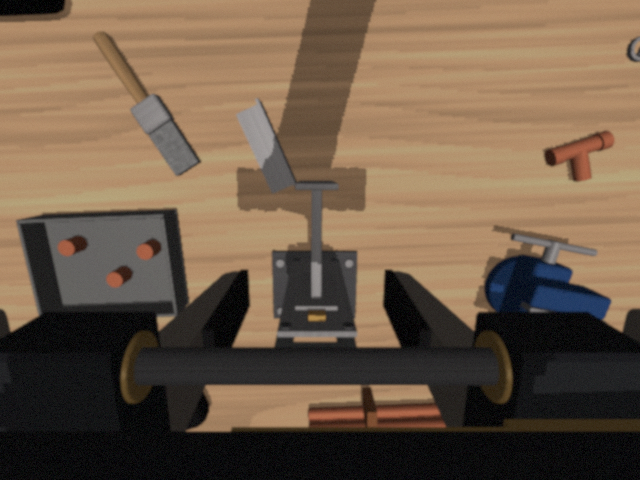

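View pics/s5.png

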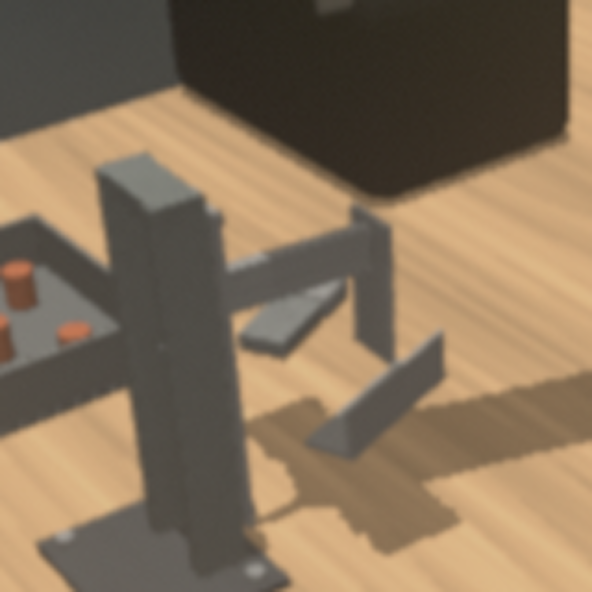

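View pics/t5.png

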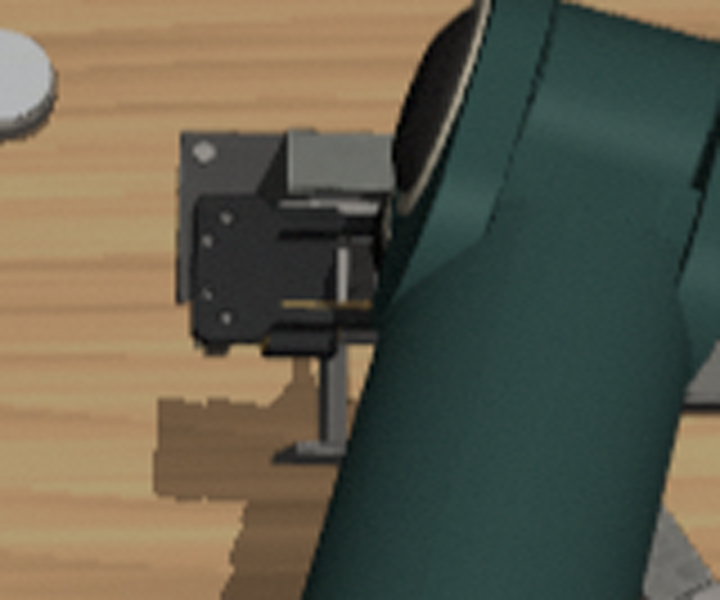

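The wrist view shows the arm hanging, the brass catch at (317,317) between the flange top edge (308) and the strip top (332). I zoom in to check the catch and whether the arm is upright.

```bash
python3 - <<'E'
from h import *
import cv2
im=cv2.imread('pics/w5.png');cv2.imwrite('pics/z6.png',cv2.resize(im[170:345,260:375],None,fx=6,fy=3.4,interpolation=cv2.INTER_CUBIC))
E
```

```text
(no output)
```

View pics/z6.png

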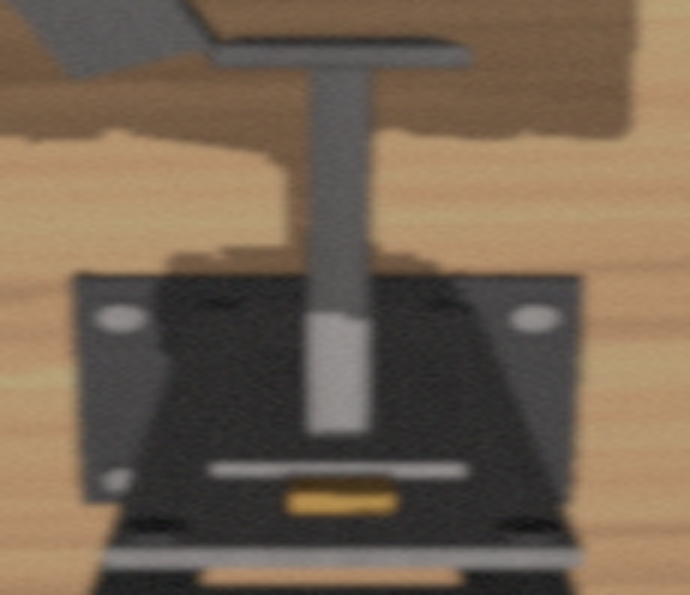

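```bash
python3 - <<'E'
from h import *
c=np.load('cw5.npy',allow_pickle=True).item()
f=lambda x,y:np.array([260+x/6-.4,170+y/3.4-.4])
P=lambda x,y,z:proj(c,O+PX*x+PY*y+np.array([0,0,z]))
print('strip top meas',f(107,548),f(580,548),'pred y±34',P(0,34,.245),P(0,-34,.245))
for dz in (0,.002):
  print('catch back/front pred out',P(0,0,.226+dz),P(-.006,0,.226+dz),P(-.0015,0,.226+dz))
print('meas',f(341,515),f(341,488))
g=.178
for th in (0,.03,.06,.09,-.03):
  def Q(bx,by,bz):
    # rotate about flange bottom-ish contact: pivot at upper hook (60,0,2)
    x=bx-.06;z=bz-.002;xx=x*np.cos(th)-z*np.sin(th);zz=x*np.sin(th)+z*np.cos(th)
    return P(xx,by,g+.002+zz).round(1)
  print(th,'flange',Q(.06,.02,.036),Q(.06,-.02,.036),'front',Q(.056,0,.036),'plate',Q(-.051,.02,.02),Q(-.051,-.02,.02))
print('meas flange',f(208,478),f(468,478),'front',f(341,463),'plate',f(212,68),f(468,68))
E
```

```text
strip top meas [277.43333333 330.77647059] [356.26666667 330.77647059] pred y±34 [23678.32842824   210.70136967] [-135957.96166296    1028.49518115]
catch back/front pred out [318.1389716  320.22490217] [318.13512905 314.1032936 ] [318.13801413 318.69954217]
catch back/front pred out [318.16739947 321.2366341 ] [318.16365908 315.08140693] [318.16646747 319.70292859]
meas [316.43333333 321.07058824] [316.43333333 313.12941176]
0 flange [339.3 314.3] [296.7 314.5] front [318.  310.5] plate [339.6 194. ] [295.7 194.1]
0.03 flange [339.3 313.3] [296.7 313.5] front [318.  309.4] plate [339.4 193.1] [295.9 193.2]
0.06 flange [339.3 312.3] [296.6 312.5] front [318.  308.3] plate [339.1 192.3] [296.  192.4]
0.09 flange [339.3 311.2] [296.6 311.4] front [318.  307.2] plate [338.9 191.6] [296.2 191.7]
-0.03 flange [339.3 315.3] [296.7 315.5] front [318.  311.5] plate [339.9 195. ] [295.5 195.1]
meas flange [294.26666667 310.18823529] [337.6        310.18823529] front [316.43333333 305.77647059] plate [294.93333333 189.6       ] [337.6 189.6]
```

Catch appears fully out. For a second view, I clear the robot out of the top camera's sight.

```bash
python3 -m inch '[[0.07,[0.015,-0.01,0],0],[0.07,[0.045,-0.02,0],0],[0.07,[0.08,-0.03,0],0],[0.07,[0.115,-0.04,0],0],[0.07,[0.15,-0.05,0],0],[0.07,[0.185,-0.06,0],0],[0.07,[0.22,-0.07,0],0],[0.07,[0.24,-0.08,0],0],[0.07,[0.25,-0.08,0],0],[0.07,[0.25,-0.08,0],0]]';python3 -c "
from h import *
rep()
import cv2
im=vision.camera('top')[:,:,::-1];cv2.imwrite('pics/t6.png',im);cv2.imwrite('pics/z7.png',cv2.resize(im[170:260,360:440],None,fx=8,fy=6.6,interpolation=cv2.INTER_CUBIC))
im=vision.camera('scene')[:,:,::-1];cv2.imwrite('pics/s6.png',im)
"
```

```text
time_s: 15.67
ee_pos: [0.4535, 0.0994, 0.3476]
tool_rot: [-2.246, -2.171, 0.011]
contact_force: [0.0, -0.0, 1.0]
grip_width: 0.76
t 15.6667 post xyz of grip (mm) [-157.54  249.97  365.18] yaw -1.94 pitch/roll [-17.3   8.2] F [ 0. -0.  1.] M [ 0.01 -0.02 -0.04] g 0.7602672308069781
```

View pics/z7.png

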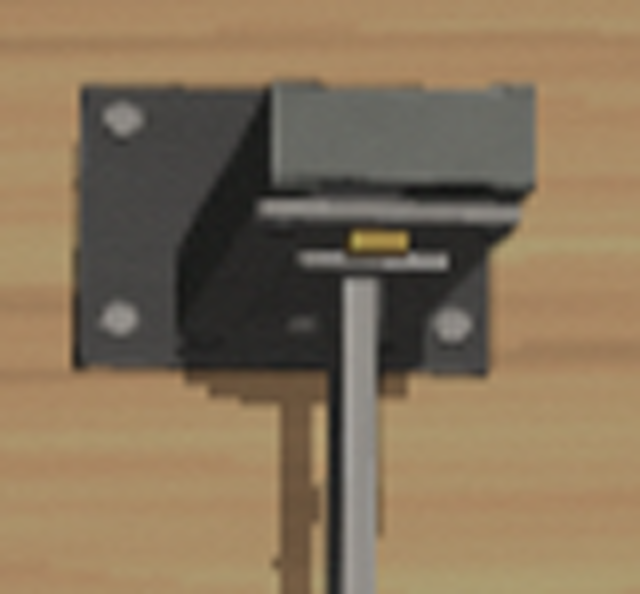

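View pics/s6.png

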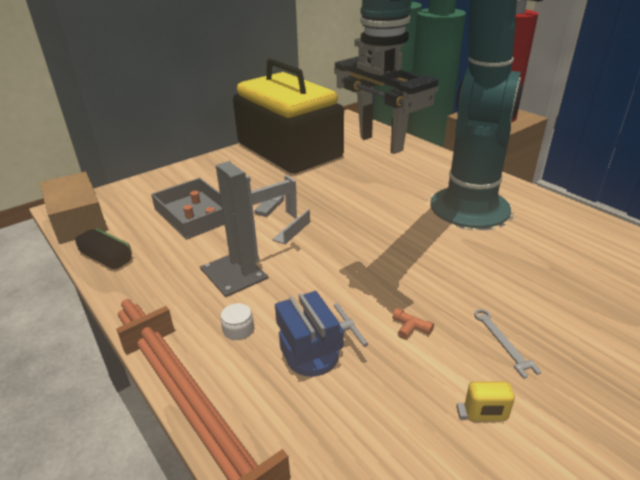

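The top view shows the brass catch at full length (about 3.2 px ≈ 6 mm, the same as before mounting), overlapping the flange's top edge. The arm hangs straight and the other things haven't moved. Handing in.

```bash
python3 -c "
from station import workorder
print(workorder.sign_off())"
```

```text
the job is handed in; nothing more can be done
None
```

The support arm is hung on the two uppermost slots and released. I handed the job in after about 15.7 s; sign-off gave no verdict.

- **Finding the slots:** I gripped the bar from above and estimated the slot column from the wrist camera. The hooks went in at the first try, so no search by feel was needed.
- **Seating:** The flange came up flat at the expected depth, with about 6–9 N on the tool. I then pressed down until a hard stop, with the grip point about 178 mm up. The highest wrist readings were about 15 N sideways and 21 N upward, read only at the end of each move, and the contact sum was not measured directly.
- **Catch:** An upward pull moved freely for about 2 mm and then met resistance, as expected with the catch out above the flange. After release, both the top and wrist views show the catch at full length, overlapping the flange's top edge. The arm's tilt came out near zero, and the other things looked unmoved by eye in the last pictures.
- **What disagreed:** In the wrist view the flange sat about 4 pixels off where I predicted. I put this down to the 2.5 mm of hook play, with the arm perhaps a few millimetres lower than the 178 mm measured before release. I did not triangulate to confirm it.

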